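Set the odd rocker on the option switch box

ROBOT

A 6-joint arm with a two-finger parallel gripper is mounted at the origin on a cart in front of the work surface, level with it; the furniture and walls round the work are solid. World frame = base frame: x ahead of the robot, y to its left, z up, the work surface at z = 0. Lengths are in m, angles in rad, forces in N, time in s.
With the tool pointing down it reaches from about 0.25 to 0.775 m from the base axis. Payload 4 kg.
Tool frame: the origin (TCP) lies at the very end of the fingers, on their centre line; the grasp point (between the pads) lies 19 mm behind it; y points along the fingers, x is the direction in which the jaws open and shut, and the axes are right-handed (so a half turn about y gives the same grasp; the last joint's range is limited). The gripper opens to 94 mm and grips with 3 to 60 N. Pads are 16 mm wide; open, the fingers measure 119 mm over their backs; the gripper's body (75 mm by 177 mm) begins 78 mm behind the grasp point.
Start: joints at [1.032, 0.087, 1.371, -0, 1.684, -0.103], TCP at [0.232, 0.499, 0.206] pointing down, gripper open.
Joint ranges: [-3.1, 3.1], [-0.76, 2.03], [0.27, 2.55], [-1.08, 4.22], [0.17, 2.65], [-2.57, 2.57]. Speed limits (rad/s): [2.79, 2.79, 3.14, 3.14, 3.14, 3.14].

INTERFACE

Orientations are given as [roll, pitch, yaw] about the fixed x, y, z axes, in that order (R = Rz(yaw) Ry(pitch) Rx(roll)).
In Python, from bench import robot, snapshot, workorder gives the robot as it stands.
- The arm moves only by the tool play_rows, never from a script. Its argument "steps" is a list of rows, each an object of numbers: "x", "y", "z": the shift along the world's x, y, z in m; "rx", "ry", "rz": the turn, a rotation vector about the world's x, y, z in rad; "hand": the finger opening in m, from 0 to 0.094. A call has 1 to 8 rows; each row shifts and turns the commanded pose from where the row before left it; what a row does not reach is not made up. A row lasts 1/8 s, in which the tool goes at most 62.5 mm and 10.7 degrees, less where a joint would pass 70% of its speed; a pose out of reach is approached as far as the arm can. A call is refused whole if a number of a shift passes 0.0625 or a number of a turn 0.188, either way. A call with a gripper value outside its range is refused whole. The fingers move at their own pace and stop on an object; the grip force is fixed at half the most. Time passes only in rows, so rows that do not move let the fingers close. It gives the time, the measured TCP pose, the force and the opening at its end, in the units of the state.
- robot.get_obs(): the state, without advancing time (a new reading comes with each control period).
- snapshot(name): name is "scene" or "top" or "wrist"; returns a dict with "color" (480x640x3 uint8, red, green, blue), "range_z" (480x640 float32, m along the optical axis (not along the pixel's ray), 0 where there is no reading), "fov_y" (degrees; the focal length in pixels is half the picture's height over the tangent of half this angle, whatever the lens; pixels are square), "cx", "cy" (the principal point, pixels), "k1" (the pictures are not rectified: a ray, as slopes to the right and down, at radius r is drawn at 1 + k1 r^2 times it, then the intrinsics apply), "T" (4x4, takes a point from camera to world coordinates). Camera axes: x right, y down, z forward; pixel columns grow to the right and rows downward; lengths in m; the calibration is good to about 2 mm. A picture is of the moment at which its call begins.
- workorder.close_job(): hands the job in, once; it reports no verdict.
The state is a dict: "time": time; "joint_positions": joint angles; "qvel": joint speeds; "joint_torque": joint torques, N m; "tool_pos": TCP position; "ee_rot": TCP orientation; "wrist_force": force on the tool from outside, world axes, zero at the start; "wrist_torque": the same for the moment, N m; "width": finger opening in m.
Only numpy, scipy, OpenCV 4.12 (cv2) and the standard library are available. Lean on these libraries where they do the work, as an engineer would, in place of code of your own. Each camera call takes 0.05 s, during which the arm holds its last target.

TASK

One of the four rocker switches on the grey switch box in the left drawer is set the opposite way to its three neighbours. Take the screwdriver from its stand and, with its tip, push the raised end of that rocker fully down so that it lies like the others; do not touch that switch with the fingers, and leave the other three as they are. Then put the screwdriver back in its stand, upright, and let go.

Things in the scene. Friction and masses are not known exactly. Their poses are not given: they have to be found in the camera images.
- driver: The loose screwdriver, 90 g: yellow handle 98 mm long, 30 mm thick, then a 6 mm round blade; 200 mm overall. It hangs tip down in the stand, the handle's lower end on the stand's top. y runs along it towards the handle's free end (up). Origin: off the axis, 15 mm to the side (-z), 3 mm below the handle's lower end; use driver_grip
- driver_grip (a point): Grip point on the screwdriver's long axis, 64 mm above the handle's lower end; the handle ends 34 mm above it, the blade's tip is 166 mm below it. Axes as driver: y up along the tool, x and z across. Close the fingers along x or z: the handle acts as a 30 mm square bar with faces square to x and z
- stand_hole (a point): Mouth centre of the 16 mm square through hole in the top of the screwdriver stand, 110 mm above the surface, z up. The stand is a fixed aluminium frame in the right drawer, 60 mm (x) by 66 mm (y): base, two posts at y = -28 and +28 mm, 10 mm top plate 46 by 66 mm. With the screwdriver seated, driver_grip is 64 mm above this point
- odd_switch: The wrongly set switch: black frame 60 (x) by 34 (y) by 8 mm high, fixed on the grey switch box (86 by 172 by 45 mm high, left drawer), with a light grey rocker 44 mm long (along x), 20 mm wide. Origin: centre of the frame's underside, 45 mm above the surface; z up, x to the far side. Three like it stand beside it at 36 mm spacing; its place in the row varies
- odd_rocker (a joint): Tilt of the odd switch's rocker in rad, about the frame's y axis, 12 mm above the frame's underside: -0.42 near (-x) end fully down, +0.42 far end fully down (stops at both). Starts at about +0.40, near end raised by some 11 mm. It stays where it is left and takes about 3 N at the press point to move
- odd_press (a point): Point to press: on top of the odd rocker's near half, mid width, 14.6 mm from its pivot. It moves with the rocker, about 12 mm from raised to fully down
- rocker_1 (a joint): Tilt of a neighbour's rocker in rad, same meaning; starts at about -0.40 (near end down, far end raised) and must stay so
- rocker_2 (a joint): As rocker_1, another neighbour
- rocker_3 (a joint): As rocker_1, another neighbour
Things that resemble listed ones, but are neither listed nor needed, are in the scene too. There is more than one size of the driver; the job needs the smallest.

How it is judged:
By the outcome, as a careful person would: the job done as asked, in the order asked, and still so for the second after the job is handed in, with the robot touching nothing.
It also fails if it takes over 45 s, if anything falls off the work surface, if the arm or the gripper's body presses on something with over 40 N, if the wrist force passes 120 N, or if a joint passes its speed limit or range.

## Working session

There is one attempt and no reset: what is moved stays moved. The work goes in short steps, Python scripts to look and compute and a tool call to move; the robot and the scene stay as the last step left them, time stands still between calls to the robot, and variables do not carry over. Pictures are saved under pics/ and viewed, and the job is handed in when it is done.

Besides the shell and the picture viewer there is one more tool, called after "Emit:" as name([rows], argument=value, ...), one row to a line, values as JSON. play_rows: Moves the arm, as the interface text tells. Its arguments: {"type":"object","properties":{"steps":{"type":"array"}},"required":["steps"]}

```bash
ls; mkdir -p pics; cat > h.py <<'E'
import numpy as np,cv2,pickle,sys
def take(names=("scene","top","wrist")):
    from bench import snapshot
    import bench
    for n in names:
        s=snapshot(n); pickle.dump(s,open(f"{n}.pkl","wb"))
def load(n): return pickle.load(open(f"{n}.pkl","rb"))
def K(s):
    f=240/np.tan(np.radians(s["fov_y"])/2)
    return np.array([[f,0,s["cx"]],[0,f,s["cy"]],[0,0,1.]]),np.array([s["k1"],0,0,0,0.])
def rays(s,px):
    k,d=K(s); u=cv2.undistortPoints(np.array(px,float).reshape(-1,1,2),k,d).reshape(-1,2)
    return np.c_[u,np.ones(len(u))]
def plane(s,px,z):
    r=rays(s,px)@s["T"][:3,:3].T; o=s["T"][:3,3]
    return o+r*((z-o[2])/r[:,2])[:,None]
def depthpt(s,px):
    r=rays(s,px); out=[]
    for p,q in zip(px,r):
        z=s["range_z"][int(round(p[1])),int(round(p[0]))]
        out.append(s["T"][:3,:3]@(q*z)+s["T"][:3,3])
    return np.array(out)
def cloud(s):
    v,u=np.mgrid[0:480,0:640]; px=np.c_[u.ravel(),v.ravel()]
    r=rays(s,px)*s["range_z"].ravel()[:,None]
    return (r@s["T"][:3,:3].T+s["T"][:3,3]).reshape(480,640,3)
def proj(s,P):
    T=np.linalg.inv(s["T"]); k,d=K(s)
    return cv2.projectPoints(np.array(P,float).reshape(-1,1,3),cv2.Rodrigues(T[:3,:3])[0],T[:3,3],k,d)[0].reshape(-1,2)
def save(img,name): cv2.imwrite(f"pics/{name}.png",img[:,:,::-1])
E
python3 - <<'E'
from h import *
from bench import robot
take()
for n in("scene","top","wrist"):
    s=load(n); save(s["color"],n+"0"); print(n,s["fov_y"],s["k1"],s["T"].round(3).tolist())
print(robot.get_obs())
E
```

```text
pics
scene 54.719352396384856 -0.09805786007363188 [[0.808, -0.429, 0.403, 0.16], [-0.589, -0.607, 0.533, -0.422], [0.016, -0.668, -0.744, 0.853], [0.0, 0.0, 0.0, 1.0]]
top 55.281478043670575 -0.10663992628115729 [[-0.006, -0.999, 0.046, 0.478], [-1.0, 0.007, 0.014, 0.062], [-0.014, -0.045, -0.999, 0.985], [0.0, 0.0, 0.0, 1.0]]
wrist 70.48197318470392 -0.043655947543531574 [[0.422, 0.879, 0.223, 0.167], [0.906, -0.409, -0.106, 0.528], [-0.002, 0.246, -0.969, 0.383], [0.0, 0.0, 0.0, 1.0]]
{'time': 0.15, 'joint_positions': array([ 1.03186211e+00,  8.77756610e-02,  1.37186133e+00,  1.97102154e-06,
        1.68361041e+00, -1.03112624e-01]), 'qvel': array([ 0.00169618, -0.00139628, -0.00499082, -0.00029384,  0.00021607,
       -0.00027728]), 'joint_torque': array([ 1.19777123e-03, -3.40643513e+01, -3.02792537e+01,  7.18470197e-02,
        3.05699219e-02, -1.15975008e-04]), 'tool_pos': array([0.23198315, 0.49822857, 0.20460151]), 'ee_rot': array([-1.57062405,  0.00164576,  1.13497509]), 'wrist_force': array([0.39504873, 0.48343516, 0.09311003]), 'wrist_torque': array([-0.02223054, -0.04204052, -0.02397239]), 'width': 0.09425182791057879}
```

View pics/scene0.png

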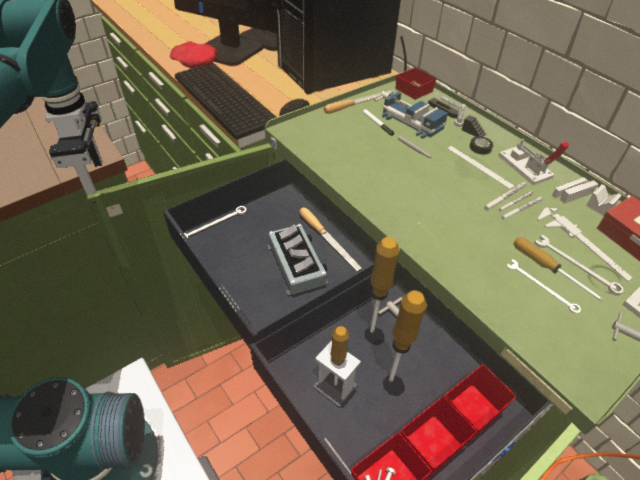

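View pics/top0.png

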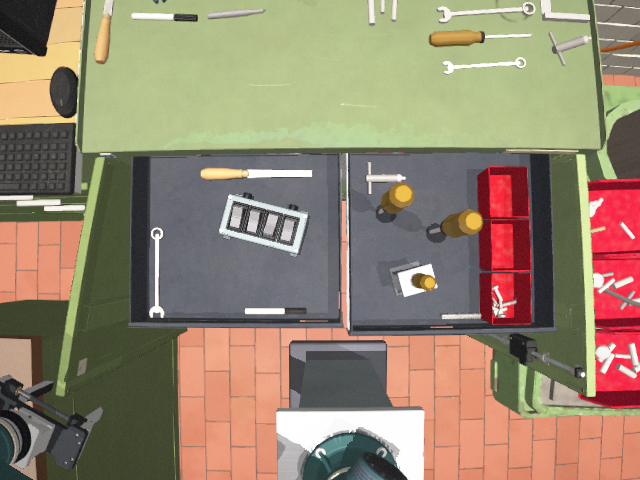

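View pics/wrist0.png

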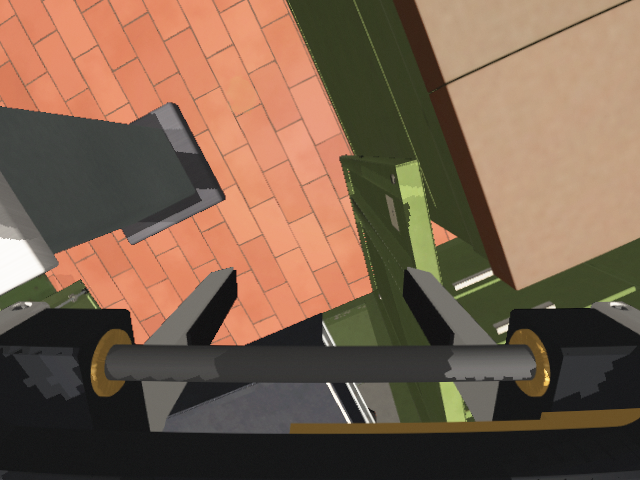

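The scene shows three upright drivers. In the top view they are at (398,195), (462,222) and (428,282). The small one at (428,282) is the one in the white stand. The switch box is at (265,225). Next I'll enlarge both areas.

```bash
python3 - <<'E'
from h import *
s=load("top");c=load("scene")
a=cv2.resize(s["color"][185:262,210:318],None,fx=3.7,fy=3.7,interpolation=2)
b=cv2.resize(s["color"][170:310,360:490],None,fx=3,fy=3,interpolation=2)
d=cv2.resize(c["color"][210:300,255:335],None,fx=4,fy=4,interpolation=2)
e=cv2.resize(c["color"][230:410,300:440],None,fx=2.2,fy=2.2,interpolation=2)
def pad(i): 
    o=np.zeros((430,400,3),np.uint8);h,w=min(430,i.shape[0]),min(400,i.shape[1]);o[:h,:w]=i[:h,:w];return o
x=np.hstack([pad(a),pad(b)]);y=np.hstack([pad(d),pad(e)])
save(x,"zt");save(y,"zs")
C=cloud(s);D=cloud(c)
for p in[(428,282),(410,285),(398,195),(462,222),(200,270),(420,250),(265,240),(228,235),(236,218),(250,220),(268,222),(289,229),(300,250)]: print(p,C[p[1],p[0]].round(4))
for p in[(339,362),(340,332)]: print(p,D[p[1],p[0]].round(4))
E
```

```text
(428, 282) [ 0.4363 -0.1212  0.2085]
(410, 285) [ 0.4257 -0.1096  0.1101]
(398, 195) [ 0.5748 -0.0596  0.2814]
(462, 222) [ 0.533  -0.1615  0.2729]
(200, 270) [ 0.4538  0.3225 -0.0024]
(420, 250) [ 0.4941 -0.1534  0.0022]
(265, 240) [0.5161 0.1742 0.048 ]
(228, 235) [0.5272 0.2518 0.043 ]
(236, 218) [0.5608 0.2319 0.0606]
(250, 220) [0.5562 0.2028 0.0635]
(268, 222) [0.5519 0.1663 0.0627]
(289, 229) [0.5373 0.1238 0.0628]
(300, 250) [4.960e-01 1.045e-01 2.000e-04]
(339, 362) [ 0.4328 -0.1321  0.1148]
(340, 332) [ 0.4333 -0.1263  0.2066]
```

View pics/zt.png

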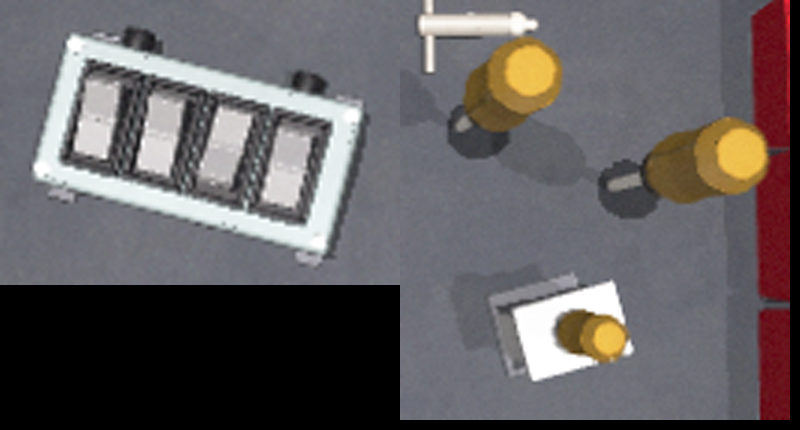

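View pics/zs.png

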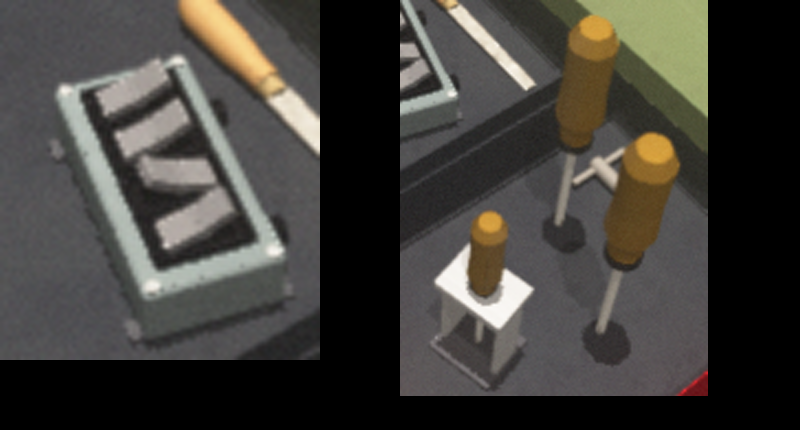

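The odd switch is the third from the left in the top view, at about (272,226); its near end is raised. The driver is the small one in the white stand at (428,282), and the other two are larger and stand on round bases. Now I'll measure both.

```bash
python3 - <<'E'
from h import *
for n in("top","scene"):
    s=load(n);C=cloud(s);col=s["color"].astype(int);hsv=cv2.cvtColor(s["color"],cv2.COLOR_RGB2HSV)
    near=(abs(C[...,0]-.43)<.08)&(abs(C[...,1]+.12)<.08)
    m=near&(hsv[...,2]>190)&(hsv[...,1]<40)&(abs(C[...,2]-.11)<.012)
    px=np.argwhere(m)[:,::-1].astype(float)
    P=plane(s,px,.11)[:,:2]
    r=cv2.minAreaRect((P*1000).astype(np.float32)); print(n,"plate",r,len(px), C[m][:,2].mean())
    y=near&(hsv[...,1]>120)&(C[...,2]>.112)&(C[...,2]<.22)
    Q=C[y]; 
    for a,b in((.12,.14),(.14,.16),(.16,.18),(.18,.2),(.2,.215)):
        q=Q[(Q[:,2]>a)&(Q[:,2]<b)]; 
        if len(q): print(n,a,len(q),q.mean(0).round(4),q.min(0).round(4),q.max(0).round(4))
    # box
    nb=(abs(C[...,0]-.535)<.12)&(abs(C[...,1]-.175)<.14)
    m=nb&(C[...,2]>.036)&(C[...,2]<.052)&(hsv[...,2]>120)
    l,st,stt,_=cv2.connectedComponentsWithStats(m.astype(np.uint8))[0:4]; k=1+np.argmax(stt[1:,4]) if False else None
    px=np.argwhere(m)[:,::-1].astype(float); P=plane(s,px,.045)[:,:2]
    print(n,"box",cv2.minAreaRect((P*1000).astype(np.float32)),len(px))
    k=nb&(hsv[...,2]>130)&(C[...,2]>.053)&(C[...,2]<.09)
    nl,lab,stt,cen=cv2.connectedComponentsWithStats(k.astype(np.uint8),connectivity=4)
    for i in range(1,nl):
        if stt[i,4]>30:
            pc=C[lab==i]; print(n,"rocker",cen[i].round(1),stt[i,4],pc.mean(0).round(4), pc[:,2].min().round(4),pc[:,2].max().round(4))
            # slope of z along x
            A=np.c_[pc[:,:2]-pc[:,:2].mean(0),np.ones(len(pc))]; print("   plane",np.linalg.lstsq(A,pc[:,2],rcond=None)[0].round(3))
E
```

```text
top plate ((435.7451477050781, -123.42410278320312), (45.31548309326172, 67.72176361083984), 14.613439559936523) 494 0.11045298174263302
top 0.12 2 [ 0.4421 -0.1108  0.1383] [ 0.4403 -0.1118  0.1381] [ 0.4439 -0.1098  0.1386]
top 0.14 44 [ 0.4386 -0.1131  0.1497] [ 0.4243 -0.1242  0.1402] [ 0.4482 -0.1091  0.1592]
top 0.16 29 [ 0.4376 -0.1121  0.1697] [ 0.4257 -0.1179  0.1604] [ 0.4472 -0.1095  0.1793]
top 0.18 61 [ 0.4367 -0.1145  0.1935] [ 0.422  -0.1289  0.1801] [ 0.4478 -0.1092  0.1996]
top 0.2 146 [ 0.4358 -0.1221  0.2063] [ 0.424  -0.1345  0.2002] [ 0.4479 -0.1108  0.2117]
top box ((550.7635498046875, 179.53701782226562), (171.75173950195312, 85.58634185791016), 75.23931121826172) 1433
top rocker [235.8 216.3] 204 [0.5639 0.232  0.063 ] 0.0543 0.0746
   plane [ 0.371 -0.089  0.063]
top rocker [252.9 220.8] 204 [0.5545 0.197  0.0631] 0.0538 0.074
   plane [ 0.379 -0.096  0.063]
top rocker [270.3 224.3] 201 [0.5472 0.1617 0.063 ] 0.0537 0.0747
   plane [-0.416  0.1    0.063]
top rocker [287.2 229.6] 206 [0.536  0.1274 0.0631] 0.0533 0.0754
   plane [ 0.423 -0.092  0.063]
scene pl
[... 396 characters left out ...]
6  0.18  ]
scene 0.18 114 [ 0.4292 -0.131   0.192 ] [ 0.4216 -0.1387  0.1802] [ 0.4476 -0.1107  0.1998]
scene 0.2 145 [ 0.434  -0.1267  0.2048] [ 0.4225 -0.1365  0.2   ] [ 0.4455 -0.1144  0.2095]
scene box ((550.048828125, 177.07705688476562), (171.2861328125, 84.72278594970703), 74.73328399658203) 709
scene rocker [287.8 231.3] 109 [0.5642 0.231  0.0613] 0.0531 0.0719
   plane [ 0.366 -0.162  0.061]
scene rocker [293.  241.7] 109 [0.5554 0.1957 0.0617] 0.054 0.0724
   plane [ 0.369 -0.161  0.062]
scene rocker [298.7 252.3] 96 [0.5473 0.1606 0.062 ] 0.0546 0.0715
   plane [-0.408  0.045  0.062]
scene rocker [303.3 264. ] 126 [0.5361 0.1265 0.0615] 0.053 0.0745
   plane [ 0.417 -0.192  0.062]
```

Emit:
play_rows([
  {"z":0.06,"rz":-0.1},
  {"z":0.06,"rz":-0.175},
  {"x":0.017,"y":-0.0517,"z":0.01,"rz":-0.175},
  {"x":0.017,"y":-0.0517,"z":0.01,"rz":-0.175},
  {"x":0.017,"y":-0.0517,"rz":-0.175},
  {"x":0.017,"y":-0.0517,"rz":-0.175},
  {"x":0.017,"y":-0.0517,"rz":-0.175},
  {"x":0.017,"y":-0.0517,"rz":-0.175},
])

```text
schema error: expected keys x, y, z, rx, ry, rz, hand
```

Emit:
play_rows([
  {"x":0.017,"y":-0.0517,"rz":-0.175},
  {"x":0.017,"y":-0.0517,"rz":-0.175},
  {"x":0.017,"y":-0.0517,"rz":-0.175},
  {"x":0.017,"y":-0.0517,"rz":-0.175},
  {"x":0.017,"y":-0.0517,"rz":-0.175},
  {"x":0.017,"y":-0.0517,"rz":-0.175},
  {"rz":-0.073},
  {},
])

```text
schema error: expected keys x, y, z, rx, ry, rz, hand
```

Emit:
play_rows([
  {"x":0,"y":0,"z":0.06,"rx":0,"ry":0,"rz":-0.1,"hand":0.094},
  {"x":0,"y":0,"z":0.06,"rx":0,"ry":0,"rz":-0.175,"hand":0.094},
  {"x":0.017,"y":-0.0517,"z":0.01,"rx":0,"ry":0,"rz":-0.175,"hand":0.094},
  {"x":0.017,"y":-0.0517,"z":0.01,"rx":0,"ry":0,"rz":-0.175,"hand":0.094},
  {"x":0.017,"y":-0.0517,"z":0,"rx":0,"ry":0,"rz":-0.175,"hand":0.094},
  {"x":0.017,"y":-0.0517,"z":0,"rx":0,"ry":0,"rz":-0.175,"hand":0.094},
  {"x":0.017,"y":-0.0517,"z":0,"rx":0,"ry":0,"rz":-0.175,"hand":0.094},
  {"x":0.017,"y":-0.0517,"z":0,"rx":0,"ry":0,"rz":-0.175,"hand":0.094},
])

```text
time: 1.15
tool_pos: [0.3342, 0.1867, 0.3453]
ee_rot: [-1.571, -0.0, -0.195]
wrist_force: [0.6, 0.1, -0.2]
width: 0.0936
```

Emit:
play_rows([
  {"x":0.017,"y":-0.0515,"z":0,"rx":0,"ry":0,"rz":-0.16,"hand":0.094},
  {"x":0.017,"y":-0.0515,"z":0,"rx":0,"ry":0,"rz":-0.16,"hand":0.094},
  {"x":0.017,"y":-0.0515,"z":0,"rx":0,"ry":0,"rz":-0.16,"hand":0.094},
  {"x":0.017,"y":-0.0515,"z":0,"rx":0,"ry":0,"rz":-0.16,"hand":0.094},
  {"x":0.017,"y":-0.0515,"z":0,"rx":0,"ry":0,"rz":-0.16,"hand":0.094},
  {"x":0.017,"y":-0.0515,"z":0,"rx":0,"ry":0,"rz":-0.16,"hand":0.094},
  {"x":0,"y":0,"z":-0.05,"rx":0,"ry":0,"rz":-0.16,"hand":0.094},
  {"x":0,"y":0,"z":0,"rx":0,"ry":0,"rz":0,"hand":0.094},
])

```text
time: 2.15
tool_pos: [0.4332, -0.12, 0.289]
ee_rot: [-1.582, 0.009, -1.31]
wrist_force: [0.6, 0.4, 0.3]
width: 0.094
```

```bash
python3 - <<'E'
from h import *
take(("wrist","scene"))
from bench import robot
o=robot.get_obs(); print(o["tool_pos"],o["ee_rot"],o["joint_positions"])
s=load("wrist"); save(s["color"],"w1")
C=cloud(s);hsv=cv2.cvtColor(s["color"],cv2.COLOR_RGB2HSV)
near=(abs(C[...,0]-.436)<.06)&(abs(C[...,1]+.122)<.06)
y=near&(hsv[...,1]>120)&(C[...,2]>.112)&(C[...,2]<.22)
for a,b in((.12,.14),(.14,.16),(.16,.18),(.18,.2),(.2,.215)):
    Q=C[y];q=Q[(Q[:,2]>a)&(Q[:,2]<b)]
    if len(q): print(a,len(q),q.mean(0).round(4),q.min(0).round(4),q.max(0).round(4))
m=near&(hsv[...,2]>170)&(hsv[...,1]<40)&(abs(C[...,2]-.11)<.012)
if m.any():
    P=plane(s,np.argwhere(m)[:,::-1].astype(float),.11)[:,:2]; print(cv2.minAreaRect((P*1000).astype(np.float32)))
E
```

```text
[ 0.43625411 -0.12032735  0.29639713] [-1.57044002e+00 -1.79335427e-04 -1.30702484e+00] [-3.94586339e-01 -1.30901114e-01  1.40608334e+00  7.95865527e-05
  1.86601886e+00  9.12461645e-01]
0.12 34 [ 0.4485 -0.1219  0.1368] [ 0.443  -0.1349  0.1323] [ 0.4504 -0.1107  0.1398]
0.14 137 [ 0.4463 -0.1202  0.1499] [ 0.4369 -0.1347  0.1402] [ 0.4502 -0.1092  0.1597]
0.16 96 [ 0.4466 -0.1198  0.1704] [ 0.4376 -0.1337  0.1601] [ 0.4496 -0.11    0.1794]
0.18 275 [ 0.4434 -0.1216  0.1946] [ 0.4226 -0.1371  0.1801] [ 0.4498 -0.1098  0.2   ]
0.2 661 [ 0.437  -0.1228  0.2054] [ 0.4238 -0.1352  0.2   ] [ 0.4481 -0.1105  0.2089]
((435.8935241699219, -123.16883850097656), (45.7607536315918, 65.7131576538086), 15.02043628692627)
```

View pics/w1.png

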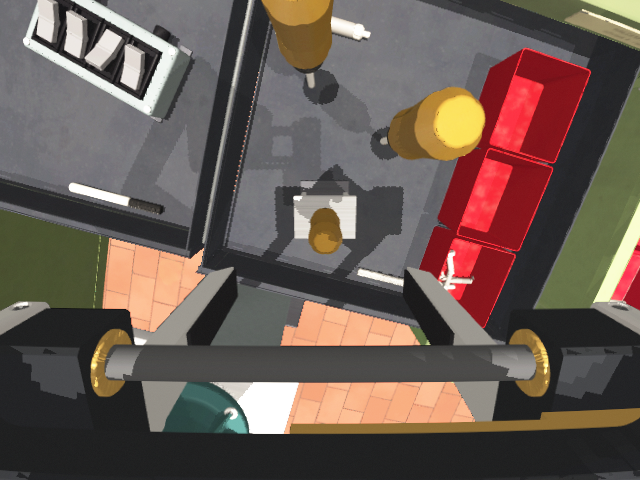

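```bash
python3 - <<'E'
from h import *
s=load("wrist"); save(cv2.resize(s["color"][180:265,280:370],None,fx=6,fy=6,interpolation=2),"w1z")
E
```

```text
(no output)
```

View pics/w1z.png

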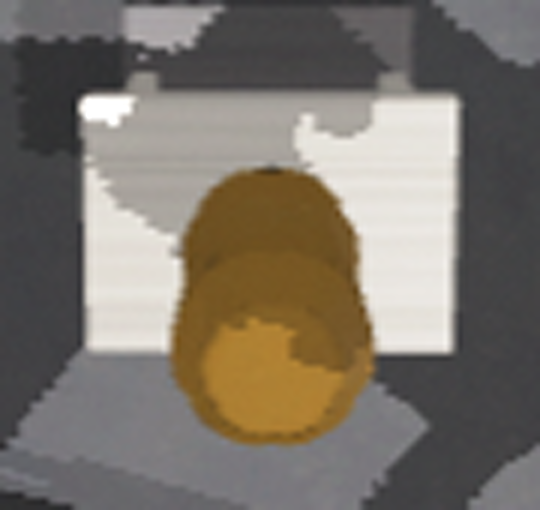

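The crop shows the small yellow handle centred over the white plate, and it looks round. I'll align the jaws with the stand and descend.

Emit:
play_rows([
  {"x":0,"y":-0.003,"z":-0.04,"rx":0,"ry":0,"rz":-0.004,"hand":0.094},
  {"x":0,"y":0,"z":-0.04,"rx":0,"ry":0,"rz":0,"hand":0.07},
  {"x":0,"y":0,"z":-0.04,"rx":0,"ry":0,"rz":0,"hand":0.06},
  {"x":0,"y":0,"z":-0.0215,"rx":0,"ry":0,"rz":0,"hand":0.06},
  {"x":0,"y":0,"z":0,"rx":0,"ry":0,"rz":0,"hand":0.05},
  {"x":0,"y":0,"z":0,"rx":0,"ry":0,"rz":0,"hand":0.045},
  {"x":0,"y":0,"z":0,"rx":0,"ry":0,"rz":0,"hand":0.04},
])

```text
time: 3.12
tool_pos: [0.4376, -0.124, 0.1566]
ee_rot: [-1.567, -0.003, -1.313]
wrist_force: [0.4, -0.1, -0.1]
width: 0.0404
```

Emit:
play_rows([
  {"x":0,"y":0,"z":0,"rx":0,"ry":0,"rz":0,"hand":0.036},
  {"x":0,"y":0,"z":0,"rx":0,"ry":0,"rz":0,"hand":0.034},
  {"x":0,"y":0,"z":0,"rx":0,"ry":0,"rz":0,"hand":0.032},
])

```text
time: 3.5
tool_pos: [0.4361, -0.1236, 0.154]
ee_rot: [-1.571, -0.0, -1.314]
wrist_force: [0.1, 0.1, -0.5]
width: 0.0324
```

Emit:
play_rows([
  {"x":0,"y":0,"z":0,"rx":0,"ry":0,"rz":0,"hand":0.03},
  {"x":0,"y":0,"z":0,"rx":0,"ry":0,"rz":0,"hand":0.02},
  {"x":0,"y":0,"z":0,"rx":0,"ry":0,"rz":0,"hand":0.01},
  {"x":0,"y":0,"z":0,"rx":0,"ry":0,"rz":0,"hand":0.0},
  {"x":0,"y":0,"z":0,"rx":0,"ry":0,"rz":0,"hand":0.0},
])

```text
time: 4.12
tool_pos: [0.4361, -0.1236, 0.1539]
ee_rot: [-1.571, 0.0, -1.314]
wrist_force: [-0.5, -0.0, -0.4]
width: 0.03
```

Emit:
play_rows([
  {"x":0,"y":0,"z":0.01,"rx":0,"ry":0,"rz":0,"hand":0.0},
  {"x":0,"y":0,"z":0.02,"rx":0,"ry":0,"rz":0,"hand":0.0},
  {"x":0,"y":0,"z":0.03,"rx":0,"ry":0,"rz":0,"hand":0.0},
  {"x":0,"y":0,"z":0.03,"rx":0,"ry":0,"rz":0,"hand":0.0},
  {"x":0,"y":0,"z":0.03,"rx":0,"ry":0,"rz":0,"hand":0.0},
  {"x":0,"y":0,"z":0.03,"rx":0,"ry":0,"rz":0,"hand":0.0},
  {"x":0,"y":0,"z":0,"rx":0,"ry":0,"rz":0,"hand":0.0},
])

```text
time: 5.0
tool_pos: [0.4373, -0.1241, 0.3072]
ee_rot: [-1.566, -0.004, -1.314]
wrist_force: [0.6, -0.7, -1.3]
width: 0.0298
```

```bash
python3 - <<'E'
from h import *
take(("top","scene"))
from bench import robot
o=robot.get_obs(); print(o["tool_pos"],o["ee_rot"],o["joint_positions"],o["wrist_force"],o["width"])
a=load("scene");b=load("top"); 
save(np.hstack([a["color"][150:450,200:520],b["color"][150:450,250:570]]),"l1")
E
```

```text
[ 0.4360882  -0.12360892  0.30346903] [-1.57118311e+00  5.94928539e-05 -1.31407208e+00] [-4.01254405e-01 -1.27059371e-01  1.38873358e+00 -1.98900749e-04
  1.88026085e+00  9.12757120e-01] [ 0.14609636  0.41489192 -2.04063064] 0.029917095176913672
```

View pics/l1.png

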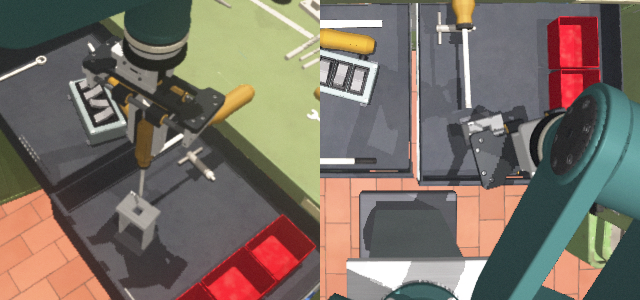

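```bash
python3 - <<'E'
from h import *
save(load("scene")["color"],"s2");save(load("top")["color"],"t2")
E
```

```text
(no output)
```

View pics/s2.png

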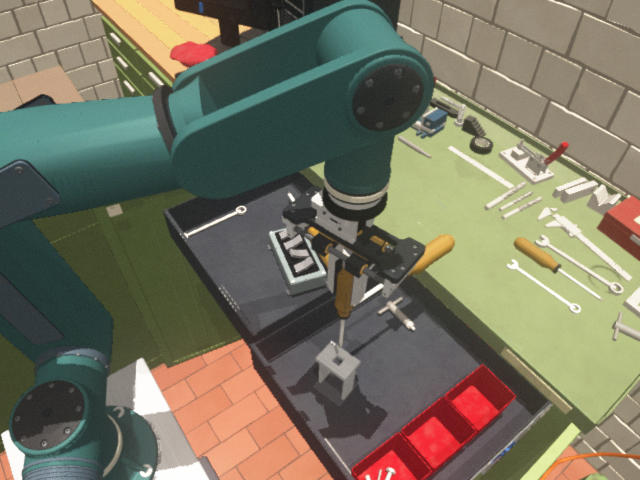

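View pics/t2.png

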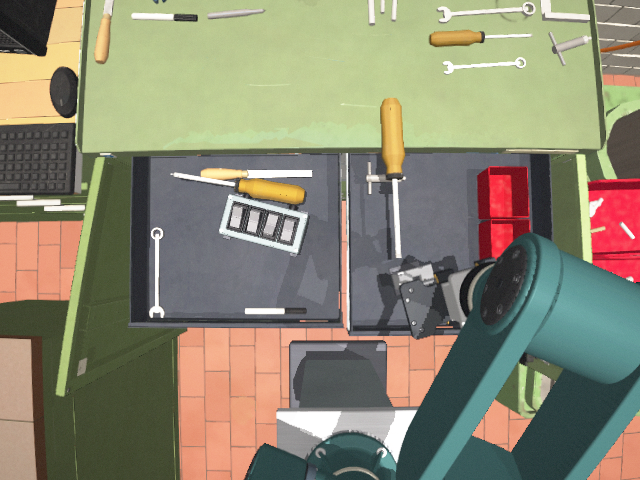

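Lowering the gripper knocked over both large drivers. One now lies behind the switch box at (240,188) in the top view, and the other leans on the bench edge at (392,140). Nothing has left the work area. Before going on I'll check the switch states and where the two drivers rest.

```bash
python3 - <<'E'
from h import *
s=load("top");C=cloud(s);hsv=cv2.cvtColor(s["color"],cv2.COLOR_RGB2HSV)
save(np.hstack([cv2.resize(s["color"][160:260,165:315],None,fx=2.6,fy=2.6,interpolation=2)]),"z3")
nb=(abs(C[...,0]-.55)<.07)&(abs(C[...,1]-.177)<.09)
k=nb&(hsv[...,2]>130)&(hsv[...,1]<60)&(C[...,2]>.053)&(C[...,2]<.09)
nl,lab,stt,cen=cv2.connectedComponentsWithStats(k.astype(np.uint8),connectivity=4)
for i in range(1,nl):
    if stt[i,4]>30:
        pc=C[lab==i];A=np.c_[pc[:,:2]-pc[:,:2].mean(0),np.ones(len(pc))]
        print("rocker",cen[i].round(1),stt[i,4],pc.mean(0).round(4),np.linalg.lstsq(A,pc[:,2],rcond=None)[0].round(3))
m=nb&(C[...,2]>.036)&(C[...,2]<.052)&(hsv[...,2]>120)&(hsv[...,1]<80)
print(cv2.minAreaRect((plane(s,np.argwhere(m)[:,::-1].astype(float),.045)[:,:2]*1000).astype(np.float32)))
for p in[(180,177),(215,183),(245,188),(270,190),(300,195),(391,105),(393,130),(393,170),(396,200),(397,250),(370,178),(385,180)]: print(p,C[p[1],p[0]].round(3))
E
```

```text
rocker [235.8 216.3] 207 [0.5641 0.232  0.0628] [ 0.367 -0.102  0.063]
rocker [252.9 220.8] 205 [0.5546 0.197  0.0631] [ 0.351 -0.128  0.063]
rocker [270.3 224.5] 198 [0.5468 0.1616 0.0633] [-0.411  0.14   0.063]
rocker [287.2 229.6] 207 [0.536  0.1274 0.0633] [ 0.388 -0.115  0.063]
((550.6612548828125, 179.564697265625), (171.43739318847656, 85.82636260986328), 75.05294799804688)
(180, 177) [0.652 0.358 0.033]
(215, 183) [0.643 0.29  0.   ]
(245, 188) [0.625 0.217 0.041]
(270, 190) [0.62  0.164 0.042]
(300, 195) [0.609 0.102 0.04 ]
(391, 105) [ 0.749 -0.067  0.189]
(393, 130) [ 0.703 -0.069  0.191]
(393, 170) [ 0.632 -0.068  0.186]
(396, 200) [ 0.58  -0.074  0.176]
(397, 250) [ 0.492 -0.075  0.173]
(370, 178) [ 0.648 -0.046  0.014]
(385, 180) [ 0.643 -0.078  0.018]
```

View pics/z3.png

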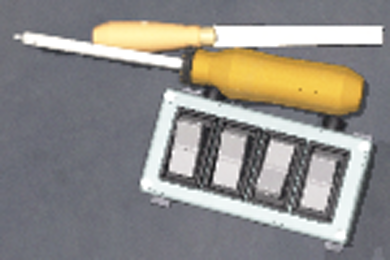

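All four switches are unchanged. The leaning driver's blade ends at about (0.48, -0.075, 0.173), so I'll lift the carried driver above it before crossing.

Emit:
play_rows([
  {"x":0,"y":0,"z":0.03,"rx":0,"ry":0,"rz":0,"hand":0.0},
  {"x":0,"y":0,"z":0.04,"rx":0,"ry":0,"rz":0,"hand":0.0},
  {"x":0.01,"y":0.04,"z":0,"rx":0,"ry":0,"rz":0,"hand":0.0},
  {"x":0.017,"y":0.05,"z":0,"rx":0,"ry":0,"rz":0,"hand":0.0},
  {"x":0.017,"y":0.05,"z":0,"rx":0,"ry":0,"rz":0,"hand":0.0},
  {"x":0.017,"y":0.05,"z":0,"rx":0,"ry":0,"rz":0,"hand":0.0},
  {"x":0.017,"y":0.05,"z":0,"rx":0,"ry":0,"rz":0,"hand":0.0},
  {"x":0.019,"y":0.048,"z":0,"rx":0,"ry":0,"rz":0,"hand":0.0},
])

```text
time: 6.1
tool_pos: [0.5331, 0.1661, 0.3718]
ee_rot: [-1.574, -0.0, -1.314]
wrist_force: [0.2, -0.2, -1.3]
width: 0.0296
```

Emit:
play_rows([
  {"x":0,"y":0,"z":-0.05,"rx":0,"ry":0,"rz":0,"hand":0.0},
  {"x":0,"y":0,"z":-0.05,"rx":0,"ry":0,"rz":0,"hand":0.0},
  {"x":0,"y":0,"z":-0.03,"rx":0,"ry":0,"rz":0,"hand":0.0},
  {"x":0,"y":0,"z":0,"rx":0,"ry":0,"rz":0,"hand":0.0},
  {"x":0,"y":0,"z":0,"rx":0,"ry":0,"rz":0,"hand":0.0},
])

```text
time: 6.72
tool_pos: [0.5334, 0.1644, 0.2447]
ee_rot: [-1.57, -0.0, -1.314]
wrist_force: [-0.7, -0.4, -0.4]
width: 0.0298
```

```bash
python3 - <<'E'
from h import *
take()
from bench import robot
o=robot.get_obs(); print(o["tool_pos"],o["ee_rot"],o["wrist_force"],o["width"])
for n in("scene","top","wrist"): save(load(n)["color"],n+"3")
E
```

```text
[0.5340608  0.16448485 0.24616527] [-1.56703883e+00 -3.52378859e-04 -1.31416814e+00] [-0.70383902  0.35796154 -0.40599014] 0.029521134070936816
```

View pics/scene3.png

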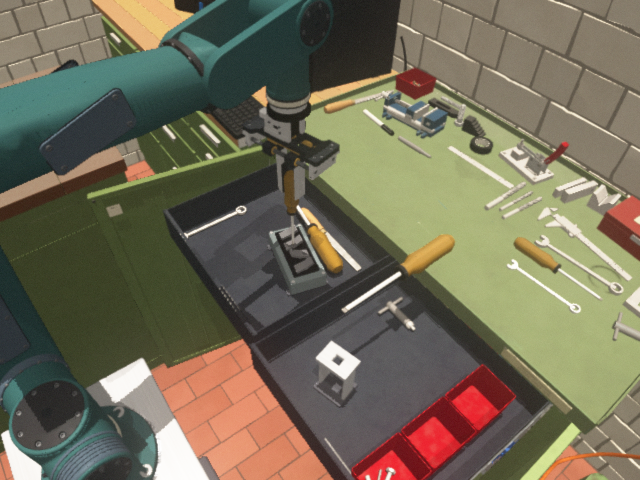

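View pics/wrist3.png

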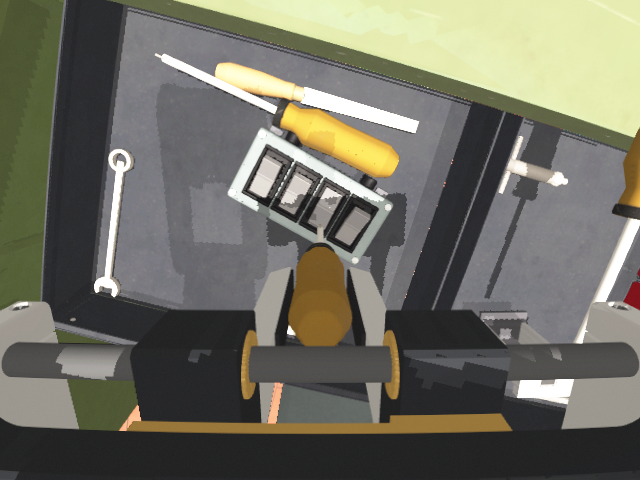

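View pics/top3.png

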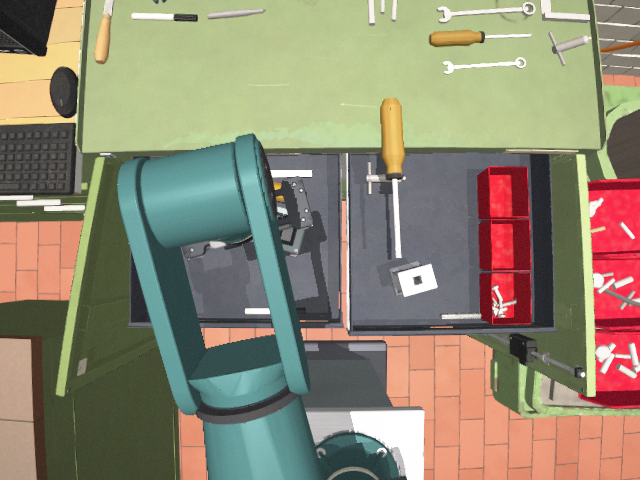

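The wrist view shows the tip near (319,226), over the third rocker. The stand hole is clear at (418,281) in the top view. I'll enlarge to measure the tip and the hole.

```bash
python3 - <<'E'
from h import *
w=load("wrist");c=load("scene");t=load("top")
a=cv2.resize(w["color"][170:260,270:370],None,fx=4,fy=4,interpolation=2)
b=cv2.resize(c["color"][205:295,255:355],None,fx=4,fy=4,interpolation=2)
save(np.hstack([a,b]),"tip")
P=[[.534,.1645,.100],[.5458,.161,.063],[.5325,.1645,.0687]]
print(proj(w,P),proj(c,P))
for s,n,(x0,x1,y0,y1) in((t,"top",(408,428,271,291)),(c,"scene",(325,352,348,372))):
    g=cv2.cvtColor(s["color"],cv2.COLOR_RGB2GRAY)[y0:y1,x0:x1]; m=g<170
    nl,lab,st,cen=cv2.connectedComponentsWithStats(m.astype(np.uint8))
    print(n,[(st[i].tolist(),plane(s,[cen[i]+[x0,y0]],.11)[0].round(4)) for i in range(1,nl)])
    save(cv2.resize(s["color"][y0-15:y1+15,x0-15:x1+15],None,fx=6,fy=6,interpolation=0),"hole_"+n)
E
```

```text
[[319.21151205 227.86634094]
 [325.15546451 211.06608954]
 [318.8815268  223.01874468]] [[292.50492044 242.44177431]
 [298.05895427 252.20059427]
 [292.28316124 252.12716539]]
top [([5, 5, 9, 9, 62], array([ 0.4352, -0.1236,  0.11  ]))]
scene [([18, 0, 9, 7, 34], array([ 0.4632, -0.1207,  0.11  ])), ([8, 7, 10, 10, 63], array([ 0.4352, -0.1252,  0.11  ])), ([0, 18, 8, 6, 28], array([ 0.4092, -0.1297,  0.11  ]))]
```

View pics/tip.png

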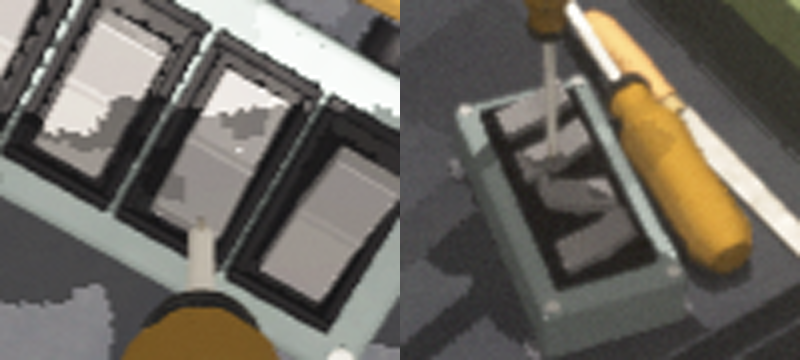

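View pics/hole_top.png

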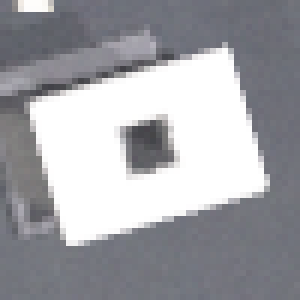

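```bash
python3 - <<'E'
from h import *
w=load("wrist");c=load("scene")
def ln(s,p): 
    r=rays(s,[p])[0]@s["T"][:3,:3].T; return s["T"][:3,3],r/np.linalg.norm(r)
A=0;b=0
for s,p in((w,(320.5,225)),(c,(293,244.5))):
    o,d=ln(s,p);M=np.eye(3)-np.outer(d,d);A=A+M;b=b+M@o
X=np.linalg.solve(A,b);print(X,proj(w,[X]),proj(c,[X]))
print(plane(w,[(320.5,225)],.1),plane(w,[(320.5,225)],.095),plane(c,[(293,244.5)],.1),plane(c,[(293,244.5)],.095))
# press target in picture: rocker 3 outline check
print(proj(w,[[.5325,.1645,.0687],[.5458-.022*.966*.92,.161+.022*.26*.92,.072]]))
E
```

```text
[0.53529444 0.16391369 0.09287325] [[320.11377872 225.27961545]] [[293.2125211  244.52986715]]
[[0.53708892 0.16400697 0.1       ]] [[0.53609182 0.16373056 0.095     ]] [[0.53144406 0.15876777 0.1       ]] [[0.53391049 0.16262114 0.095     ]]
[[318.8815268  223.01874468]
 [315.78733821 228.79700303]]
```

Emit:
play_rows([
  {"x":-0.003,"y":0.001,"z":-0.01,"rx":0,"ry":0,"rz":0,"hand":0.0},
  {"x":0,"y":0,"z":-0.01,"rx":0,"ry":0,"rz":0,"hand":0.0},
  {"x":0,"y":0,"z":-0.004,"rx":0,"ry":0,"rz":0,"hand":0.0},
  {"x":0,"y":0,"z":-0.003,"rx":0,"ry":0,"rz":0,"hand":0.0},
  {"x":0,"y":0,"z":-0.003,"rx":0,"ry":0,"rz":0,"hand":0.0},
  {"x":0,"y":0,"z":0,"rx":0,"ry":0,"rz":0,"hand":0.0},
])

```text
time: 7.62
tool_pos: [0.5301, 0.1655, 0.2143]
ee_rot: [-1.571, 0.0, -1.314]
wrist_force: [-0.5, -0.1, -1.0]
width: 0.0298
```

```bash
python3 - <<'E'
from h import *
take(("wrist","scene"))
from bench import robot
o=robot.get_obs(); print(o["tool_pos"],o["ee_rot"],o["wrist_force"],o["width"])
w=load("wrist");c=load("scene")
a=cv2.resize(w["color"][170:260,270:370],None,fx=4,fy=4,interpolation=2)
b=cv2.resize(c["color"][205:295,255:355],None,fx=4,fy=4,interpolation=2)
save(np.hstack([a,b]),"tip2")
E
```

```text
[0.5302647  0.16544485 0.21427562] [-1.57036836e+00 -9.51139081e-05 -1.31399746e+00] [-1.00027557 -0.01044664 -1.20974864] 0.029629393162820334
```

View pics/tip2.png

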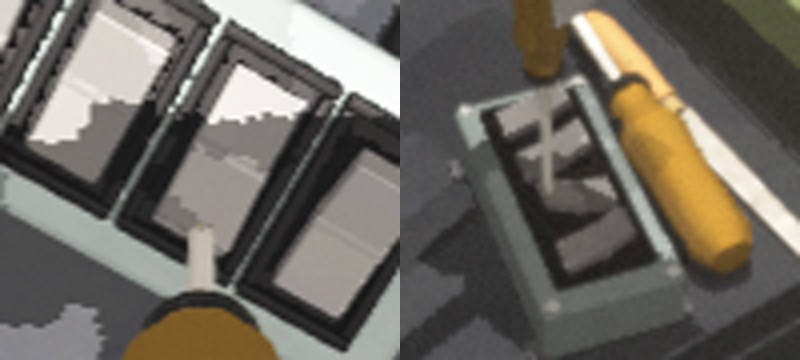

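The tip is just above the third rocker's raised end: wrist crop (200,228), scene crop (548,190). Pressing now.

Emit:
play_rows([
  {"x":0.001,"y":0,"z":-0.003,"rx":0,"ry":0,"rz":0,"hand":0.0},
  {"x":0,"y":0,"z":-0.003,"rx":0,"ry":0,"rz":0,"hand":0.0},
])

```text
time: 7.98
tool_pos: [0.5318, 0.1655, 0.2084]
ee_rot: [-1.569, -0.0, -1.314]
wrist_force: [-0.0, -0.3, 2.1]
width: 0.0296
```

Emit:
play_rows([
  {"x":0,"y":0,"z":-0.002,"rx":0,"ry":0,"rz":0,"hand":0.0},
  {"x":0,"y":0,"z":-0.002,"rx":0,"ry":0,"rz":0,"hand":0.0},
])

```text
time: 8.22
tool_pos: [0.531, 0.1657, 0.2038]
ee_rot: [-1.571, 0.001, -1.314]
wrist_force: [-2.0, 0.9, 2.9]
width: 0.0297
```

Emit:
play_rows([
  {"x":0,"y":0,"z":-0.002,"rx":0,"ry":0,"rz":0,"hand":0.0},
])

```text
time: 8.35
tool_pos: [0.5308, 0.1657, 0.2018]
ee_rot: [-1.572, 0.001, -1.314]
wrist_force: [-2.1, 0.9, 3.2]
width: 0.0293
```

Emit:
play_rows([
  {"x":0,"y":0,"z":-0.0015,"rx":0,"ry":0,"rz":0,"hand":0.0},
])

```text
time: 8.48
tool_pos: [0.5307, 0.1657, 0.2002]
ee_rot: [-1.572, 0.001, -1.314]
wrist_force: [-2.3, 0.6, 1.7]
width: 0.03
```

Emit:
play_rows([
  {"x":0,"y":0,"z":-0.0015,"rx":0,"ry":0,"rz":0,"hand":0.0},
])

```text
time: 8.6
tool_pos: [0.5308, 0.1657, 0.1993]
ee_rot: [-1.571, 0.001, -1.314]
wrist_force: [-2.6, 1.3, 7.0]
width: 0.0299
```

```bash
python3 - <<'E'
from h import *
take(("wrist","scene"))
from bench import robot
o=robot.get_obs(); print(o["tool_pos"],o["ee_rot"],o["wrist_force"],o["width"])
w=load("wrist");c=load("scene")
a=cv2.resize(w["color"][170:260,270:370],None,fx=4,fy=4,interpolation=2)
b=cv2.resize(c["color"][205:295,255:355],None,fx=4,fy=4,interpolation=2)
save(np.hstack([a,b]),"tip3")
E
```

```text
[0.5307576  0.16570468 0.19941359] [-1.57126376e+00  6.55782114e-04 -1.31368669e+00] [-4.05049131  2.40290193  3.6436104 ] 0.029991558069123507
```

View pics/tip3.png

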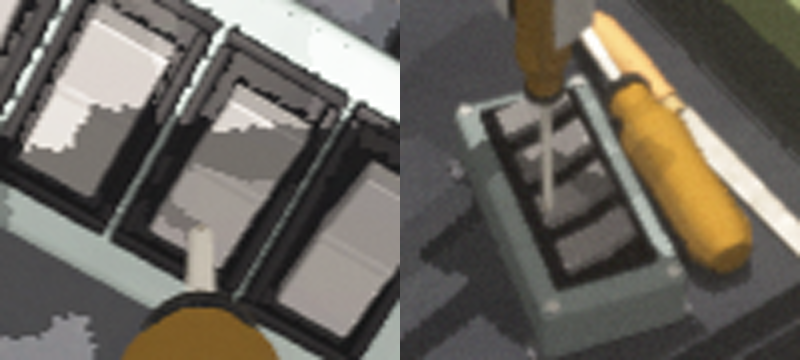

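The third rocker now looks parallel to the others. I'll press a little further to reach its stop.

Emit:
play_rows([
  {"x":0,"y":0,"z":-0.001,"rx":0,"ry":0,"rz":0,"hand":0.0},
])

```text
time: 8.82
tool_pos: [0.5309, 0.1657, 0.1992]
ee_rot: [-1.571, 0.001, -1.314]
wrist_force: [-3.9, 1.6, 9.8]
width: 0.0298
```

Emit:
play_rows([
  {"x":0,"y":0,"z":-0.001,"rx":0,"ry":0,"rz":0,"hand":0.0},
  {"x":0,"y":0,"z":0,"rx":0,"ry":0,"rz":0,"hand":0.0},
])

```text
time: 9.07
tool_pos: [0.5313, 0.1658, 0.1991]
ee_rot: [-1.569, 0.001, -1.314]
wrist_force: [-2.9, 1.1, 8.7]
width: 0.0298
```

The tool height has stopped at 0.199 with about 9 N, so this is the stop. Raising and checking.

Emit:
play_rows([
  {"x":0,"y":0,"z":0.02,"rx":0,"ry":0,"rz":0,"hand":0.0},
  {"x":0,"y":0,"z":0.05,"rx":0,"ry":0,"rz":0,"hand":0.0},
  {"x":0,"y":0,"z":0.05,"rx":0,"ry":0,"rz":0,"hand":0.0},
  {"x":0,"y":0,"z":0.058,"rx":0,"ry":0,"rz":0,"hand":0.0},
  {"x":-0.017,"y":-0.05,"z":0,"rx":0,"ry":0,"rz":0,"hand":0.0},
  {"x":-0.017,"y":-0.05,"z":0,"rx":0,"ry":0,"rz":0,"hand":0.0},
  {"x":-0.017,"y":-0.05,"z":0,"rx":0,"ry":0,"rz":0,"hand":0.0},
  {"x":0,"y":0,"z":0,"rx":0,"ry":0,"rz":0,"hand":0.0},
])

```text
time: 10.07
tool_pos: [0.4802, 0.0119, 0.375]
ee_rot: [-1.569, -0.003, -1.321]
wrist_force: [0.4, 0.5, -1.1]
width: 0.0297
```

```bash
cat > sw.py <<'E'
from h import *
s=load("scene" if len(sys.argv)<2 else sys.argv[1]);C=cloud(s);hsv=cv2.cvtColor(s["color"],cv2.COLOR_RGB2HSV)
nb=(abs(C[...,0]-.55)<.07)&(abs(C[...,1]-.177)<.09)
k=nb&(hsv[...,2]>int(sys.argv[2]) )&(hsv[...,1]<60)&(C[...,2]>.0535)&(C[...,2]<.09)
nl,lab,stt,cen=cv2.connectedComponentsWithStats(k.astype(np.uint8),connectivity=4)
for i in range(1,nl):
    if stt[i,4]>30:
        pc=C[lab==i];L=(pc[:,:2]-[.5505,.1785])@np.array([[.966,.259],[-.259,.966]]);A=np.c_[L,np.ones(len(pc))]
        print("rocker",cen[i].round(1),stt[i,4],L.mean(0).round(4),np.linalg.lstsq(A,pc[:,2],rcond=None)[0].round(3))
E
python3 - <<'E'
from h import *
take()
from bench import robot
o=robot.get_obs(); print(o["tool_pos"],o["ee_rot"],o["wrist_force"],o["width"])
w=load("wrist");c=load("scene")
save(w["color"],"w4");save(c["color"],"s4");save(load("top")["color"],"t4")
E
for n in scene wrist top; do echo $n; python3 sw.py $n 105; done
```

```text
[0.48081545 0.01543823 0.37452265] [-1.57050667e+00 -4.71304939e-04 -1.31427319e+00] [ 0.10878496 -0.20656458 -1.47307957] 0.02984826831048862
scene
rocker [287.7 231.4] 117 [-0.0004  0.0544] [ 0.389 -0.059  0.064]
rocker [292.8 241.7] 118 [-0.0002  0.018 ] [ 0.416 -0.013  0.062]
rocker [298.1 252.7] 121 [ 0.     -0.0185] [ 0.437 -0.007  0.062]
rocker [303.5 263.9] 135 [ 0.0002 -0.054 ] [ 0.438 -0.062  0.058]
wrist
rocker [182.2 104.8] 458 [0.0005 0.0547] [ 0.368 -0.016  0.063]
rocker [205.6 117.8] 452 [0.0008 0.0189] [0.38  0.006 0.062]
rocker [228.5 131.1] 447 [ 0.0005 -0.0169] [0.415 0.005 0.062]
rocker [251.8 143.8] 417 [ 0.0011 -0.053 ] [ 0.433 -0.013  0.061]
top
rocker [235.8 216.2] 206 [-0.0007  0.0552] [0.381 0.003 0.063]
rocker [252.9 220.7] 204 [-0.0007  0.0189] [0.388 0.024 0.063]
rocker [270.1 225. ] 205 [-0.0005 -0.0172] [ 0.423 -0.029  0.063]
rocker [287.3 229.7] 206 [-0.0008 -0.0532] [ 0.409 -0.012  0.063]
```

View pics/s4.png

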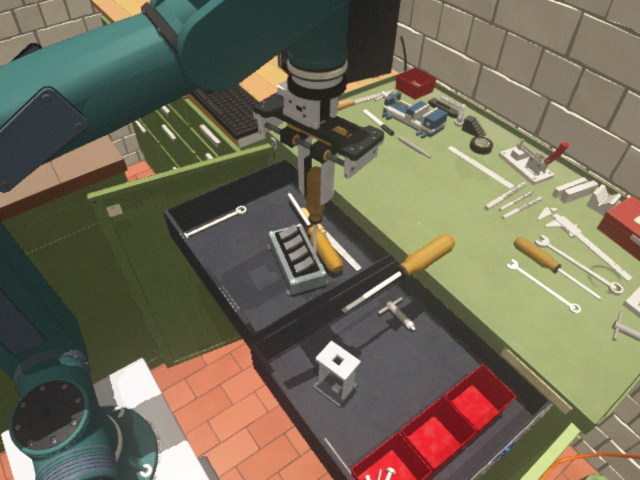

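View pics/t4.png

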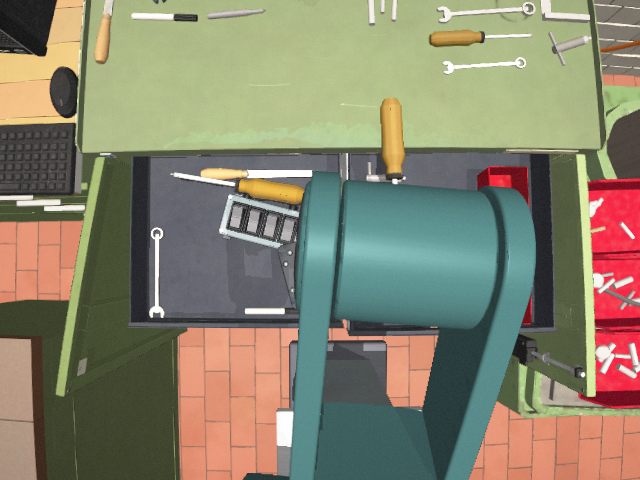

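View pics/w4.png

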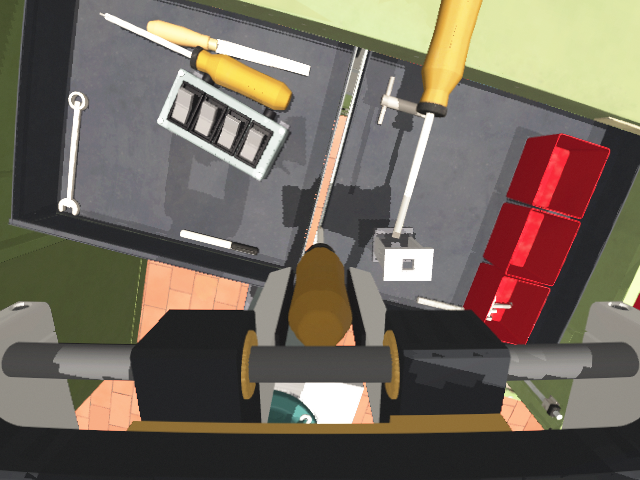

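All four rockers now slope the same way, at about 0.4 in all three views, and the box hasn't moved. The leaning driver hasn't moved either. Carrying the small one back over the stand.

Emit:
play_rows([
  {"x":-0.015,"y":-0.046,"z":0,"rx":0,"ry":0,"rz":0,"hand":0.0},
  {"x":-0.015,"y":-0.046,"z":0,"rx":0,"ry":0,"rz":0,"hand":0.0},
  {"x":-0.0147,"y":-0.047,"z":0,"rx":0,"ry":0,"rz":0,"hand":0.0},
  {"x":0,"y":0,"z":-0.05,"rx":0,"ry":0,"rz":0,"hand":0.0},
  {"x":0,"y":0,"z":-0.04,"rx":0,"ry":0,"rz":0,"hand":0.0},
  {"x":0,"y":0,"z":0,"rx":0,"ry":0,"rz":0,"hand":0.0},
  {"x":0,"y":0,"z":0,"rx":0,"ry":0,"rz":0,"hand":0.0},
])

```text
time: 11.1
tool_pos: [0.4366, -0.1232, 0.2868]
ee_rot: [-1.569, -0.002, -1.312]
wrist_force: [-0.9, -0.4, -0.9]
width: 0.0296
```

```bash
python3 - <<'E'
from h import *
take()
from bench import robot
o=robot.get_obs(); print(o["tool_pos"],o["ee_rot"],o["wrist_force"],o["width"])
w=load("wrist");c=load("scene")
a=cv2.resize(w["color"][160:260,270:370],None,fx=4,fy=4,interpolation=2)
b=cv2.resize(c["color"][290:390,290:390],None,fx=4,fy=4,interpolation=2)
save(np.hstack([a,b]),"tip5")
x=o["tool_pos"];P=[[x[0],x[1],x[2]-.146],[.4357,-.1238,.11],[x[0],x[1],x[2]-.146+.08]]
print(proj(w,P),proj(c,P))
E
```

```text
[ 0.43679071 -0.12367653  0.28770444] [-1.56696234 -0.00317716 -1.3130482 ] [-0.82607479  0.1016641  -1.21967311] 0.029862598575850094
[[318.83220874 228.00935372]
 [318.65516852 222.74991904]
 [318.93932103 250.51365247]] [[338.64223619 349.80358099]
 [337.28842826 359.05277638]
 [341.20176327 324.76836505]]
```

View pics/tip5.png

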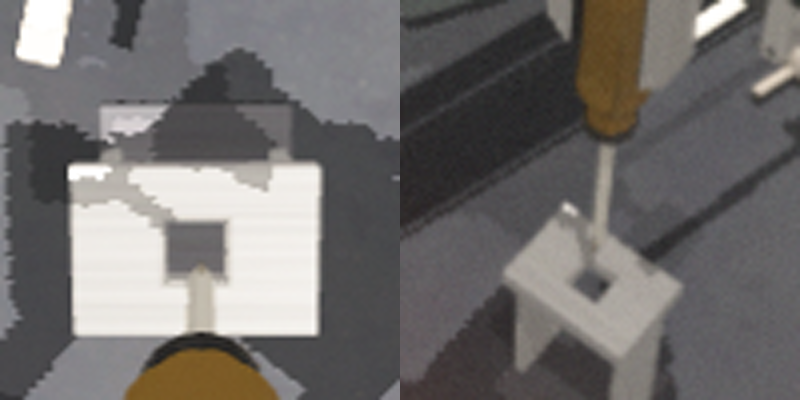

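The tip is lined up with the hole to within about 1–2 mm: wrist crop tip (201,267), hole centre (196,250). The offset matches the extra height of the tip. Inserting.

Emit:
play_rows([
  {"x":0,"y":0,"z":-0.02,"rx":0,"ry":0,"rz":0,"hand":0.0},
  {"x":0,"y":0,"z":-0.015,"rx":0,"ry":0,"rz":0,"hand":0.0},
  {"x":0,"y":0,"z":-0.015,"rx":0,"ry":0,"rz":0,"hand":0.0},
  {"x":0,"y":0,"z":0,"rx":0,"ry":0,"rz":0,"hand":0.0},
])

```text
time: 11.75
tool_pos: [0.4349, -0.1233, 0.2336]
ee_rot: [-1.573, 0.002, -1.314]
wrist_force: [-1.2, 0.1, -0.6]
width: 0.0297
```

Emit:
play_rows([
  {"x":0.0008,"y":-0.0003,"z":-0.02,"rx":0,"ry":0,"rz":0,"hand":0.0},
  {"x":0,"y":0,"z":-0.02,"rx":0,"ry":0,"rz":0,"hand":0.0},
  {"x":0,"y":0,"z":-0.02,"rx":0,"ry":0,"rz":0,"hand":0.0},
  {"x":0,"y":0,"z":-0.01,"rx":0,"ry":0,"rz":0,"hand":0.0},
  {"x":0,"y":0,"z":-0.004,"rx":0,"ry":0,"rz":0,"hand":0.0},
  {"x":0,"y":0,"z":0,"rx":0,"ry":0,"rz":0,"hand":0.0},
])

```text
time: 12.5
tool_pos: [0.4366, -0.124, 0.1616]
ee_rot: [-1.57, -0.001, -1.314]
wrist_force: [1.1, 0.4, -1.0]
width: 0.0296
```

Emit:
play_rows([
  {"x":0,"y":0,"z":-0.003,"rx":0,"ry":0,"rz":0,"hand":0.0},
  {"x":0,"y":0,"z":-0.002,"rx":0,"ry":0,"rz":0,"hand":0.0},
  {"x":0,"y":0,"z":0,"rx":0,"ry":0,"rz":0,"hand":0.0},
])

```text
time: 12.88
tool_pos: [0.4362, -0.1239, 0.1559]
ee_rot: [-1.571, -0.0, -1.314]
wrist_force: [0.1, 0.4, -1.2]
width: 0.0297
```

Emit:
play_rows([
  {"x":0,"y":0,"z":-0.002,"rx":0,"ry":0,"rz":0,"hand":0.0},
  {"x":0,"y":0,"z":0,"rx":0,"ry":0,"rz":0,"hand":0.0},
])

```text
time: 13.12
tool_pos: [0.4363, -0.1239, 0.154]
ee_rot: [-1.571, -0.0, -1.314]
wrist_force: [1.0, -1.1, -1.0]
width: 0.0299
```

Emit:
play_rows([
  {"x":0,"y":0,"z":-0.001,"rx":0,"ry":0,"rz":0,"hand":0.0},
  {"x":0,"y":0,"z":0,"rx":0,"ry":0,"rz":0,"hand":0.0},
])

```text
time: 13.38
tool_pos: [0.4363, -0.1239, 0.1539]
ee_rot: [-1.57, -0.0, -1.314]
wrist_force: [-3.1, 1.1, 4.6]
width: 0.0298
```

Emit:
play_rows([
  {"x":0,"y":0,"z":-0.001,"rx":0,"ry":0,"rz":0,"hand":0.0},
  {"x":0,"y":0,"z":0,"rx":0,"ry":0,"rz":0,"hand":0.0},
])

```text
time: 13.62
tool_pos: [0.4363, -0.1239, 0.1538]
ee_rot: [-1.57, -0.001, -1.314]
wrist_force: [-3.5, 1.5, 9.9]
width: 0.0299
```

It's seated at the original height (0.154), with contact force building. Releasing gently.

Emit:
play_rows([
  {"x":0,"y":0,"z":0.0018,"rx":0,"ry":0,"rz":0,"hand":0.0},
  {"x":0,"y":0,"z":0,"rx":0,"ry":0,"rz":0,"hand":0.032},
  {"x":0,"y":0,"z":0,"rx":0,"ry":0,"rz":0,"hand":0.036},
  {"x":0,"y":0,"z":0,"rx":0,"ry":0,"rz":0,"hand":0.045},
  {"x":0,"y":0,"z":0,"rx":0,"ry":0,"rz":0,"hand":0.055},
  {"x":0,"y":0,"z":0,"rx":0,"ry":0,"rz":0,"hand":0.06},
  {"x":0,"y":0,"z":0,"rx":0,"ry":0,"rz":0,"hand":0.06},
])

```text
time: 14.5
tool_pos: [0.4363, -0.1239, 0.1538]
ee_rot: [-1.571, -0.0, -1.314]
wrist_force: [-0.3, -0.0, 0.1]
width: 0.0599
```

Emit:
play_rows([
  {"x":0,"y":0,"z":0.02,"rx":0,"ry":0,"rz":0,"hand":0.06},
  {"x":0,"y":0,"z":0.03,"rx":0,"ry":0,"rz":0,"hand":0.06},
  {"x":0,"y":0,"z":0.04,"rx":0,"ry":0,"rz":0,"hand":0.06},
  {"x":0,"y":0,"z":0.05,"rx":0,"ry":0,"rz":0,"hand":0.06},
  {"x":0,"y":0,"z":0.05,"rx":0,"ry":0,"rz":0,"hand":0.06},
  {"x":-0.03,"y":0.06,"z":0,"rx":0,"ry":0,"rz":0,"hand":0.06},
  {"x":-0.03,"y":0.06,"z":0,"rx":0,"ry":0,"rz":0,"hand":0.06},
  {"x":0,"y":0,"z":0,"rx":0,"ry":0,"rz":0,"hand":0.06},
])

```text
time: 15.5
tool_pos: [0.3793, -0.0096, 0.3454]
ee_rot: [-1.567, -0.001, -1.308]
wrist_force: [-0.6, -0.1, -0.2]
width: 0.0601
```

```bash
python3 - <<'E'
from h import *
take()
from bench import robot
o=robot.get_obs(); print(o["time"],o["tool_pos"],o["ee_rot"],o["wrist_force"],o["width"])
w=load("wrist");c=load("scene");save(w["color"],"w6");save(c["color"],"s6")
E
for n in scene wrist top; do echo $n; python3 sw.py $n 105; done
```

```text
15.65 [ 0.380671   -0.01258756  0.3436392 ] [-1.57087793e+00 -6.44439176e-04 -1.31431614e+00] [0.40836673 0.37456379 0.69181271] 0.05967880890633438
scene
rocker [297.3 239.5] 58 [0.0107 0.0173] [ 0.531 -0.109  0.062]
rocker [298.6 252.7] 120 [ 0.0009 -0.019 ] [ 0.436 -0.069  0.06 ]
rocker [303.9 263.7] 132 [ 0.0011 -0.054 ] [ 0.435 -0.052  0.059]
wrist
rocker [165.6  16.1] 539 [-0.0029  0.0543] [ 0.385 -0.018  0.063]
rocker [191.9  27.9] 615 [0.0004 0.0188] [ 0.389 -0.002  0.062]
rocker [217.7  43.2] 600 [ 0.0002 -0.0171] [ 0.422 -0.024  0.062]
rocker [243.6  58.2] 592 [ 0.0004 -0.0533] [0.415 0.005 0.062]
top
rocker [235.9 216.2] 211 [-0.0006  0.0549] [0.381 0.027 0.062]
rocker [253.  220.7] 208 [-0.0007  0.0188] [ 0.367 -0.011  0.063]
rocker [270.1 225.1] 208 [-0.0005 -0.0172] [ 0.414 -0.053  0.062]
rocker [287.3 229.6] 207 [-0.0007 -0.0532] [0.419 0.007 0.064]
```

View pics/s6.png

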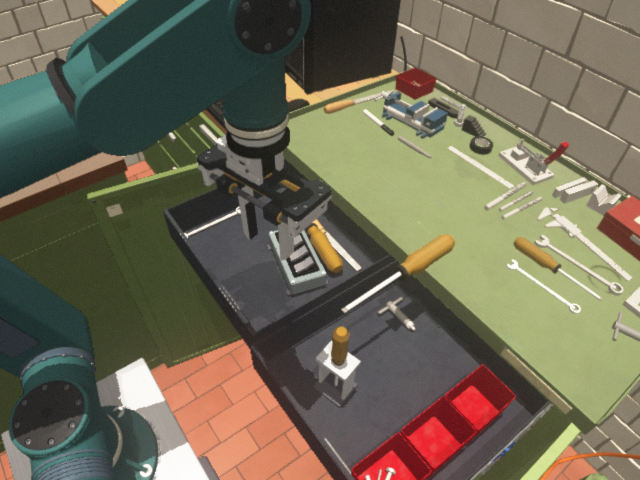

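View pics/w6.png

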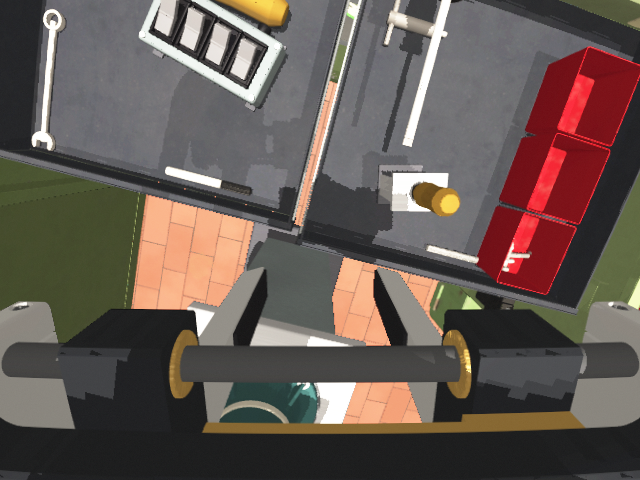

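The small driver stands upright in its stand (scene (340,345)), the gripper is clear of everything, and all four rockers lie alike. I'm leaving the two toppled large drivers where they are, because handling them would risk disturbing the finished work. Handing in.

```bash
python3 -c "
from bench import workorder
print(workorder.close_job())"
```

```text
the job is handed in; nothing more can be done
None
```

The odd switch is now set like its neighbours and the small screwdriver is back in its stand, but I knocked over the two large screwdrivers along the way.

**Job:** I took the smallest screwdriver from the stand and pushed down the raised end of the third rocker from the left with its tip. It went to its stop: the tool stopped moving with about 9 N on it. I then put the driver back upright and let go. The job was handed in at about 15.7 s of the 45 s allowed.

**Last checks:**
- **Switches:** the top and wrist views show all four rockers tilted the same way, with slopes of about 0.37–0.42. In the last scene view the gripper hid one neighbour and part of another. That view gave 0.53 for the half-hidden one, and I disregarded it.
- **Driver:** it is seated at its original height, upright, with the gripper open and clear of everything.

**What went wrong:**
- **Toppled drivers:** as I lowered the gripper to the stand, the two large drivers fell over, most likely struck by the gripper's body. One now lies beside the switch box and the other rests across the bench edge. Nothing fell off the work surface, and neither moved the box or the switches. I didn't stand them up again.
- **Contact force unknown:** the only force readings I had were taken at the end of each move, so I don't know how hard that contact was. None of the wrist readings went above about 11 N.

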